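# Fit a sanding drum to the bench sander

## Robot

A 7-joint arm with a two-finger parallel gripper is mounted at the origin on the work surface. World frame = base frame: x ahead of the robot, y to its left, z up, the work surface at z = 0. Lengths are in m, angles in degrees, forces in N, time in s.
With the tool pointing down it reaches from about 0.425 to 0.875 m from the base axis. Payload 4.7 kg.
Tool frame: the origin (TCP) lies between the finger pads; the fingertips stand 8 mm ahead of it and the grasp point (between the pads) lies 11 mm behind it (env.tip_extent is the distance from the TCP to the fingertips, in m); z points along the fingers, y is the line along which they close (so a half turn about z gives the same grasp; the last joint's range is limited). The gripper opens to 87 mm and grips with 3 to 60 N. Pads are 19 mm wide; open, the fingers measure 117 mm over their backs; the gripper's body (75 mm by 190 mm) begins 51 mm behind the grasp point.
Start: joints at [-71.041, 18.392, -4.016, 83.108, 1.295, 78.541, -3.26], TCP at [0.203, 0.618, 0.231] pointing down, gripper open.
Joint ranges: [-163.93, 163.93], [-17.29, 119.83], [-79.2, 71.16], [3.27, 140.29], [-89.18, 269.18], [5.43, 117.66], [-154.24, 154.24]. Speed limits (degrees/s): [147.25, 147.25, 180, 180, 180, 180, 180].

## Interface

Orientations are given as [roll, pitch, yaw] about the fixed x, y, z axes, in that order (R = Rz(yaw) Ry(pitch) Rx(roll)).
In Python, from cell import sensors, vision, workorder, env gives the robot as it stands.
- The arm moves only by the tool drive_tool, never from a script. Its argument "moves" is a list of rows, each an object of numbers: "x", "y", "z": the shift along the tool's x, y, z in mm; "rx", "ry", "rz": the turn, a rotation vector about the tool's x, y, z in rad; "fingers": the closure, from -1 (fully open) to 1 (shut). In form: [{"x": .., "y": .., "z": .., "rx": .., "ry": .., "rz": .., "fingers": ..}, ...]. A call has 1 to 20 rows; each row is the pose to reach, as a shift and turn from the pose commanded when the call began, along the tool's axes at that moment; what a row does not reach only later rows make up. A row lasts 1/8 s, in which the tool goes at most 62.5 mm and 10.7 degrees, less where a joint would pass 70% of its speed; a pose out of reach is approached as far as the arm can. A call with a gripper value outside its range is refused whole. The fingers move at their own pace and stop on an object; "force" is the grip in N (left out, the last holds). Time passes only in rows, so rows that repeat a pose let the fingers close. It gives the time, the measured TCP pose, the force, the opening and the grip force at its end, in the units of the state.
- sensors.get_obs(): the state, without advancing time (a new reading comes with each control period).
- vision.read_camera(name): name is "side" or "top" or "wrist"; returns a dict with "image" (384x512x3 uint8, red, green, blue), "fx", "fy", "cx", "cy" (pixels), "k1" (the pictures are not rectified: a ray, as slopes to the right and down, at radius r is drawn at 1 + k1 r^2 times it, then the intrinsics apply), "R" (3x3) and "t" (3): a world point X has camera coordinates R X + t. Camera axes: x right, y down, z forward; pixel columns grow to the right and rows downward; lengths in m; the calibration is good to about 2 mm. A picture is of the moment at which its call begins. There is no depth.
- workorder.sign_off(): hands the job in; it is judged then, once.
The state is a dict: "time_s": time; "qpos": joint angles; "joint_velocities": joint speeds; "effort": joint torques, N m; "tool_pos": TCP position; "tool_rot": TCP orientation; "force": force on the tool from outside, world axes, zero at the start; "wrist_torque": the same for the moment, N m; "grip_width": finger opening in m; "grasp_force": force on a finger pad.
Only numpy, scipy, OpenCV 4.12 (cv2) and the standard library are available. Lean on these libraries where they do the work, as an engineer would, in place of code of your own. Each camera call takes 0.05 s, during which the arm holds its last target. There are 200 camera calls.

## Task

Take the brown sanding drum out of the wooden rack and fit it to the sander: set its tapered shank into the spindle, turn it until its slot drops over the two drive dogs, and push it fully home with a firm press of about 15 N, without forcing it (never 60 N on the sander). Leave it seated there, released, and leave the blue and black drums in their holes and the spoon blank where it lies.

Things in the scene. Friction and masses are not known exactly. Their poses are not given: they have to be found in the camera images.
- brown_drum: The drum to fit: reddish-brown sleeve, 0.25 to 0.45 kg, upright in any one of the rack's holes, its x axis within 0.5 rad of the rack's. Origin: centre of the lower face of its steel flange, z up along its axis. Below it: tapered shank 40 mm long, 30 mm across at the flange, 18 mm at the tip. Above: flange 54 mm across to 12 mm, sleeve 42 mm across to 58 mm, neck, square nut.
- nut (a point): Centre of the brown drum's square clamp nut, bare aluminium, 75 mm above the drum's origin: 24 x 24 mm, sides along the drum's x and y, from 62 to 88 mm above the origin. Grip it across two parallel sides.
- slot (a point): Middle of the brown drum's drive slot, at the drum's origin, with its axes: the slot is cut straight across the flange's lower face along x, 12 mm wide and 8 mm deep, so the drum fits the dogs in two positions half a turn apart.
- blue_drum: A drum of the same form with a dark blue sleeve, standing in another hole of the rack (same origin and axes); leave it.
- black_drum: A drum of the same form with a black sleeve, standing in another hole of the rack (same origin and axes); leave it.
- rack: Wooden block 90 x 270 mm and 55 mm high, fixed, with three holes 36 mm across and 92 mm apart along its y axis, right through. Origin: centre of its underside, z up. The drums' flanges rest on its top, their shanks hang in the holes.
- sander: Low green bench sander, fixed: casting 190 x 190 mm and 50 mm high with a dark steel disc on top up to 55 mm. A dark steel spindle nose 58 mm across rises from its middle to 105 mm. Origin: centre of its underside, z up.
- nose (a point): Centre of the spindle nose's flat upper face, 105 mm above the bench; the sander's axes. The taper bore opens here, 31 mm across, narrowing to 18 mm at its floor 42 mm down; about 0.3 mm of side play with the drum home. Fully home, the drum's flange lies on this face and the drum's origin coincides with this point.
- dogs (a point): On the spindle axis 7 mm above point nose, level with the tops of two brass dogs on the face, 18 to 27 mm off the axis on either side, 8 mm wide; the sander's axes. The spindle is locked at a random angle: the dogs' line lies within 0.85 rad of the sander's x axis. It is not measured: look or feel. Slot off: flange rests here; slot within 0.07 rad: it drops home.
- spoon_blank: Loose wooden spoon blank, 190 mm long and 12 mm thick, lying flat on the bench to the left of the sander; leave it. Origin: on its underside, near mid-length.

How it is judged:
By the outcome, as a careful person would: the job done as asked, in the order asked, and still so for the second after the job is handed in, with the robot touching nothing.
It also fails if it takes over 61 s, if anything falls off the work surface, if the arm or the gripper's body presses on something with over 40 N, if the wrist force passes 120 N, or if a joint passes its speed limit or range.

## Working session

There is one attempt and no reset: what is moved stays moved. The work goes in short steps, Python scripts to look and compute and a tool call to move; the robot and the scene stay as the last step left them, time stands still between calls to the robot, and variables do not carry over. Pictures are saved under pics/ and viewed, at most 10 in all, crops included, and the job is handed in when it is done.

Besides the shell and the picture viewer there is one more tool, called after ">>>" by a JSON object that holds its "method" and its "body", one argument or row to a line. drive_tool: Moves the arm, as the interface text tells. Its arguments: {"type":"object","properties":{"moves":{"type":"array"},"force":{"type":"number"}},"required":["moves"]}

```bash
mkdir -p pics; cat > h.py <<'E'
import numpy as np, cv2
from cell import sensors, vision, workorder, env
def cap(n,f):
    c=vision.read_camera(n); cv2.imwrite(f'pics/{f}.png',c['image'][:,:,::-1])
    np.save(f'pics/{f}.npy',c,allow_pickle=True); return c
def load(f): return np.load(f'pics/{f}.npy',allow_pickle=True).item()
def ray(c,u,v):
    d=np.array([(u-c['cx'])/c['fx'],(v-c['cy'])/c['fy']]); s=d.copy()
    for _ in range(30): s=d/(1+c['k1']*(s@s))
    R=np.array(c['R']);t=np.array(c['t']); w=R.T@np.r_[s,1]; return -R.T@t, w/np.linalg.norm(w)
def onz(c,u,v,z):
    o,w=ray(c,u,v); return o+w*(z-o[2])/w[2]
def tri(obs):
    A=0;b=0
    for c,u,v in obs:
        o,w=ray(c,u,v);P=np.eye(3)-np.outer(w,w);A=A+P;b=b+P@o
    x=np.linalg.solve(A,b)
    return x,[np.linalg.norm((np.eye(3)-np.outer(w,w))@(x-o)) for o,w in [ray(*q) for q in obs]]
def proj(c,X):
    p=np.array(c['R'])@X+np.array(c['t']);s=p[:2]/p[2];s=s*(1+c['k1']*(s@s))
    return s*[c['fx'],c['fy']]+[c['cx'],c['cy']]
E
python3 - <<'E'
from h import *
ims=[cap(n,n+'0') for n in('top','side','wrist')]
for n,c in zip('tsw',ims): print(n,c['fx'],c['k1'],(-np.array(c['R']).T@c['t']).round(3),np.array(c['R'])[2].round(2))
o=sensors.get_obs();print(o['tool_pos'],o['tool_rot'],o['force'],o['grip_width'],o['time_s'])
cv2.imwrite('pics/all.png',cv2.resize(np.vstack([np.hstack([ims[0]['image'],ims[1]['image']]),np.hstack([ims[2]['image'],0*ims[2]['image']])]),(800,600))[:,:,::-1])
E
```

```text
t 408.15169855304106 -0.012826808145310217 [0.399 0.09  1.304] [ 0.1  -0.02 -1.  ]
s 367.41399668666463 0.0028552001278053674 [ 0.303 -0.593  0.884] [ 0.21  0.64 -0.74]
w 279.5633841652437 -0.0627084614938715 [0.128 0.642 0.383] [ 0.27 -0.09 -0.96]
[0.20242034 0.61724102 0.229699  ] [-1.79914698e+02  3.99356185e-03  1.61848921e+02] [-0.3886622  -0.45960185 -0.42348309] 0.08728000240012136 0.15
```

View pics/all.png

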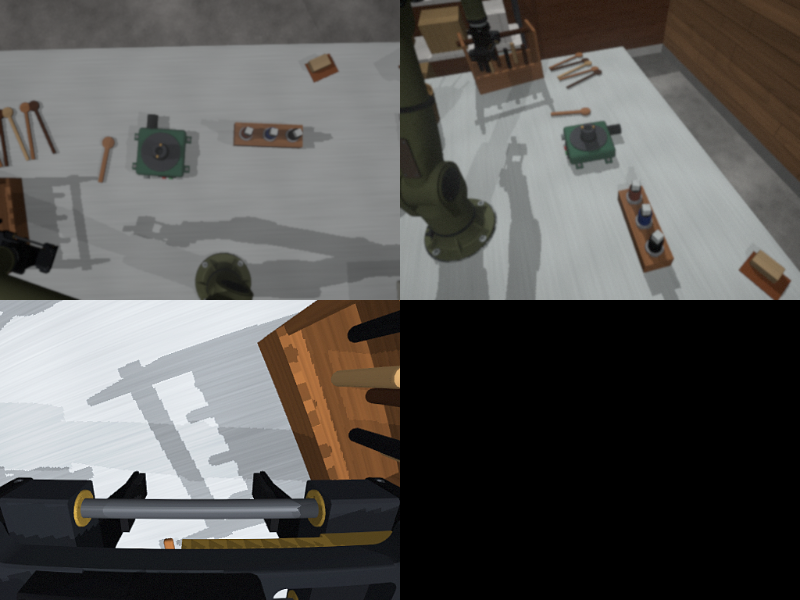

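The brown drum is in the rack hole nearest the sander: about (247,132) in the top view and (635,190) in the side view of the montage. I'll enlarge both areas.

```bash
python3 - <<'E'
from h import *
t=load('top0')['image'];s=load('side0')['image']
def crop(i,x,y,w,h,k): return cv2.resize(i[y:y+h,x:x+w],(w*k,h*k),interpolation=cv2.INTER_CUBIC)
a=crop(t,160,140,100,100,4); b=crop(t,290,145,100,50,4)
c=crop(s,200,140,100,75,4); d=crop(s,270,215,100,75,4)
L=np.vstack([a,b]); Rr=np.vstack([c,d]); cv2.imwrite('pics/z.png',np.hstack([L,Rr])[:,:,::-1])
E
```

```text
(no output)
```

View pics/z.png

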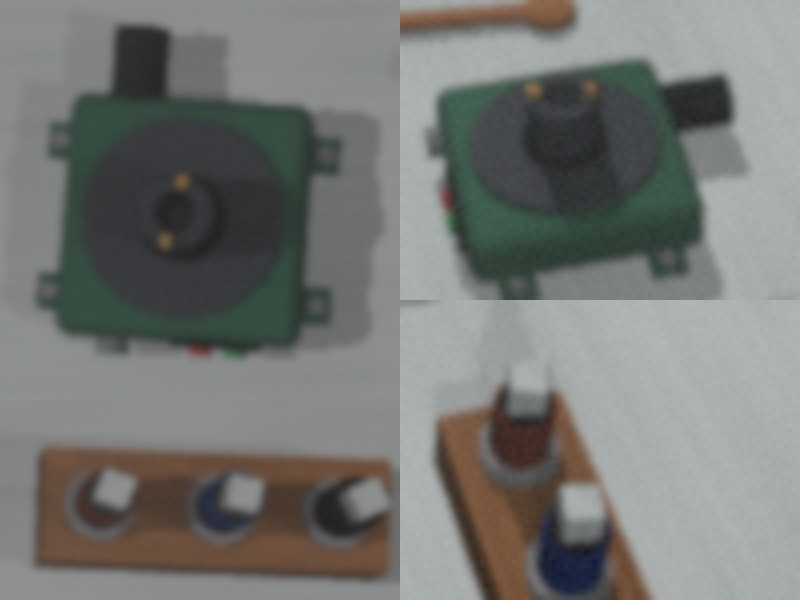

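```bash
python3 - <<'E'
from h import *
t=load('top0');s=load('side0')
f=lambda x0,y0,u,v:(x0+(u+.5)/4-.5,y0+(v+.5)/4-.5)
d1=tri([(t,*f(160,140,182,181)),(s,*f(200,140,191,88))]);d2=tri([(t,*f(160,140,165,241)),(s,*f(200,140,133,90))])
print(d1,d2); m=(d1[0]+d2[0])/2; v=d1[0]-d2[0]; print('mid',m,'len',np.linalg.norm(v),'ang',np.degrees(np.arctan2(v[1],v[0])))
print('nut',tri([(t,*f(290,145,116,91)),(s,*f(270,215,130,76))]))
for z in(.143,.13): print(onz(t,*f(290,145,116,91),z))
# rack ends mid top
for p in [(40,48),(392,60),(385,175),(38,165)]: print(onz(t,*f(290,145,*p),.055))
q=[onz(t,*f(290,145,*p),.143) for p in [(105,468),(138,478),(127,512),(94,502)]]
print(np.round(q,4)); print([np.degrees(np.arctan2(*(q[i]-q[(i+1)%4])[1::-1])) for i in range(4)])
print([np.degrees(np.arctan2(*(lambda e:(e[1],e[0]))(onz(t,*f(160,140,308,105),.05)-onz(t,*f(160,140,75,96),.05))))])
w=load('wrist0');o=sensors.get_obs()
from scipy.spatial.transform import Rotation as Ro
T=Ro.from_euler('xyz',o['tool_rot'],degrees=True).as_matrix()
C=-np.array(w['R']).T@w['t'];print('cam in tool',T.T@(C-o['tool_pos']),(T.T@np.array(w['R']).T).round(3), T.round(3))
E
```

```text
(array([0.53719106, 0.22501334, 0.10690309]), [np.float64(0.0005287227812860269), np.float64(0.0005287227812859946)]) (array([0.49355311, 0.23819851, 0.10605363]), [np.float64(0.0008255793615492587), np.float64(0.0008255793615492399)])
mid [0.51537209 0.23160593 0.10647836] len 0.04559430835142055 ang -16.812149479374852
nut (array([ 0.57677516, -0.10714612,  0.13992095]), [np.float64(0.0015517625671671693), np.float64(0.0015517625671672703)])
[ 0.57479181 -0.10618392  0.143     ]
[ 0.57676107 -0.10838192  0.13      ]
[ 0.62333442 -0.063333    0.055     ]
[ 0.60711945 -0.33777234  0.055     ]
[ 0.51727376 -0.32698491  0.055     ]
[ 0.53202643 -0.05834325  0.055     ]
[[ 0.3068 -0.0872  0.143 ]
 [ 0.2992 -0.1102  0.143 ]
 [ 0.2758 -0.1014  0.143 ]
 [ 0.2834 -0.0784  0.143 ]]
[np.float64(71.6366572574725), np.float64(-20.547590669023347), np.float64(-108.35045394544503), np.float64(159.56576601662627)]
[np.float64(-93.69801431546021)]
cam in tool [ 7.80511313e-02 -1.51361491e-04 -1.53036062e-01] [[-0.    -0.959 -0.285]
 [ 1.     0.    -0.001]
 [ 0.001 -0.285  0.959]] [[-0.95   0.312 -0.   ]
 [ 0.312  0.95  -0.001]
 [-0.    -0.001 -1.   ]]
```

>>> {"method": "drive_tool", "body": {
  "moves": [
    {"x":-40,"y":-40,"z":-25},
    {"x":-80,"y":-80,"z":-50},
    {"x":-540,"y":-550,"z":-50,"rz":1.603},
    {"x":-540,"y":-550,"z":-50,"rz":1.603},
    {"x":-540,"y":-550,"z":-50,"rz":1.603},
    {"x":-540,"y":-550,"z":-50,"rz":1.603},
    {"x":-540,"y":-550,"z":-50,"rz":1.603},
    {"x":-540,"y":-550,"z":-50,"rz":1.603},
    {"x":-540,"y":-550,"z":-50,"rz":1.603},
    {"x":-540,"y":-550,"z":-50,"rz":1.603},
    {"x":-540,"y":-550,"z":-50,"rz":1.603},
    {"x":-540,"y":-550,"z":-50,"rz":1.603},
    {"x":-540,"y":-550,"z":-10,"rz":1.603},
    {"x":-540,"y":-550,"z":-10,"rz":1.603},
    {"x":-540,"y":-550,"z":-10,"rz":1.603},
    {"x":-540,"y":-550,"z":-10,"rz":1.603},
    {"x":-540,"y":-550,"z":-10,"rz":1.603},
    {"x":-540,"y":-550,"z":-10,"rz":1.603}
  ]
}}

```text
invalid input at $.moves[0]: expected keys x, y, z, rx, ry, rz, fingers
```

```bash
python3 - <<'E'
from h import *
c=cap('wrist','w1')
o=sensors.get_obs();print(o['tool_pos'],o['tool_rot'],o['force'],o['joint_velocities'],o['qpos'],o['time_s'])
print(proj(c,np.array([.575,-.107,.143])))
E
```

```text
[0.20239599 0.61735314 0.22988878] [-1.79934412e+02  3.50254602e-03  1.61853153e+02] [0.38368494 0.08668564 0.50302404] [-0.02149175 -0.15117954  0.02655677 -0.32416303  0.01883721  0.00184476
 -0.0388633 ] [-71.04295667  18.42205723  -4.01681856  83.14815386   1.2943044
  78.54054201  -3.2600447 ] 0.2
[-39.13232694 479.00284693]
```

>>> {"method": "drive_tool", "body": {
  "moves": [
    {"x":-40,"y":-40,"z":-25,"rx":0,"ry":0,"rz":0,"fingers":-1},
    {"x":-80,"y":-80,"z":-50,"rx":0,"ry":0,"rz":0,"fingers":-1},
    {"x":-540,"y":-550,"z":-50,"rx":0,"ry":0,"rz":1.603,"fingers":-1},
    {"x":-540,"y":-550,"z":-50,"rx":0,"ry":0,"rz":1.603,"fingers":-1},
    {"x":-540,"y":-550,"z":-50,"rx":0,"ry":0,"rz":1.603,"fingers":-1},
    {"x":-540,"y":-550,"z":-50,"rx":0,"ry":0,"rz":1.603,"fingers":-1},
    {"x":-540,"y":-550,"z":-50,"rx":0,"ry":0,"rz":1.603,"fingers":-1},
    {"x":-540,"y":-550,"z":-50,"rx":0,"ry":0,"rz":1.603,"fingers":-1},
    {"x":-540,"y":-550,"z":-50,"rx":0,"ry":0,"rz":1.603,"fingers":-1},
    {"x":-540,"y":-550,"z":-50,"rx":0,"ry":0,"rz":1.603,"fingers":-1},
    {"x":-540,"y":-550,"z":-50,"rx":0,"ry":0,"rz":1.603,"fingers":-1},
    {"x":-540,"y":-550,"z":-50,"rx":0,"ry":0,"rz":1.603,"fingers":-1},
    {"x":-540,"y":-550,"z":-10,"rx":0,"ry":0,"rz":1.603,"fingers":-1},
    {"x":-540,"y":-550,"z":-10,"rx":0,"ry":0,"rz":1.603,"fingers":-1},
    {"x":-540,"y":-550,"z":-10,"rx":0,"ry":0,"rz":1.603,"fingers":-1},
    {"x":-540,"y":-550,"z":-10,"rx":0,"ry":0,"rz":1.603,"fingers":-1},
    {"x":-540,"y":-550,"z":-10,"rx":0,"ry":0,"rz":1.603,"fingers":-1},
    {"x":-540,"y":-550,"z":-10,"rx":0,"ry":0,"rz":1.603,"fingers":-1}
  ]
}}

```text
time_s: 2.45
tool_pos: [0.5445, -0.0726, 0.2411]
tool_rot: [180.0, -0.0, 70.1]
force: [0.6, 0.1, -0.3]
grip_width: 0.0868
grasp_force: 0.0
```

```bash
python3 - <<'E'
from h import *
c=cap('wrist','w1'); o=sensors.get_obs(); print(proj(c,np.array([.575,-.107,.143])))
E
```

```text
[296.6070257  215.09217107]
```

>>> {"method": "drive_tool", "body": {
  "moves": [
    {"x":-22,"y":40,"z":0,"rx":0,"ry":0,"rz":0,"fingers":-1},
    {"x":-22,"y":40,"z":0,"rx":0,"ry":0,"rz":0,"fingers":-1},
    {"x":-22,"y":40,"z":0,"rx":0,"ry":0,"rz":0,"fingers":-1},
    {"x":-22,"y":40,"z":0,"rx":0,"ry":0,"rz":0,"fingers":-1}
  ]
}}

```text
time_s: 3.0
tool_pos: [0.5741, -0.1065, 0.2406]
tool_rot: [-180.0, -0.0, 70.1]
force: [-1.2, 0.8, -0.6]
grip_width: 0.0873
grasp_force: 0.0
```

```bash
python3 - <<'E'
from h import *
a=load('w1');c=cap('wrist','w2'); o=sensors.get_obs(); print(o['tool_pos'],o['tool_rot'],proj(c,np.array([.575,-.107,.143])))
P=lambda c:(lambda p:np.clip(np.round(p-[65,65]).astype(int),0,[382,254]))(proj(c,np.array([.575,-.107,.143])))
im=[];
for k in(a,c):
    p=P(k);print(p);im.append(cv2.resize(k['image'][p[1]:p[1]+130,p[0]:p[0]+130],None,fx=3,fy=3,interpolation=cv2.INTER_CUBIC))
cv2.imwrite('pics/w12.png',np.hstack(im)[:,:,::-1])
E
```

```text
[ 0.57414864 -0.10652864  0.24070644] [-1.79993778e+02 -5.44678013e-02  7.00795017e+01] [255.93199788 193.70412623]
[232 150]
[191 129]
```

View pics/w12.png

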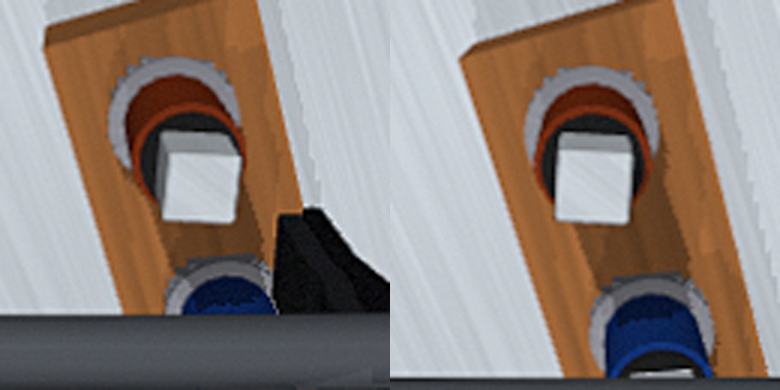

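The top face of the nut shows in both crops. In crop pixels, the corners are about (165,151), (241,157), (235,223), (161,218) on the left and (170,153), (242,155), (239,224), (166,219) on the right. I'll triangulate from these.

```bash
python3 - <<'E'
from h import *
a=load('w1');c=load('w2')
g=lambda o,p:(o[0]+(p[0]+.5)/3-.5,o[1]+(p[1]+.5)/3-.5)
A=[(165,151),(241,157),(235,223),(161,218)];B=[(170,153),(242,155),(239,224),(166,219)]
X=[]
for p,q in zip(A,B):
    x,r=tri([(a,*g((232,150),p)),(c,*g((191,129),q))]);X.append(x);print(x.round(4),r[0].round(4))
print('mean',np.mean(X,0))
for cc,o,S in((a,(232,150),A),(c,(191,129),B)):
    Y=np.array([onz(cc,*g(o,p),.143) for p in S]);e=[Y[(i+1)%4]-Y[i] for i in range(4)]
    print(Y.mean(0).round(4),[np.linalg.norm(v).round(4) for v in e],[np.degrees(np.arctan2(v[1],v[0])).round(1) for v in e])
    # subpixel edge refinement on z=.143 rectified patch
    G=np.zeros((400,400),np.float32);xs=np.linspace(-.03,.03,400);m=Y.mean(0)
    mx=np.zeros((400,400),np.float32);my=mx.copy()
    for i,yy in enumerate(xs):
        for j,xx in enumerate(xs): mx[i,j],my[i,j]=proj(cc,np.array([m[0]+xx,m[1]+yy,.143]))
    r=cv2.remap(cc['image'],mx,my,cv2.INTER_LINEAR); gray=r.min(2)
    for th in(150,165,180,195):
        b=(gray>th).astype(np.uint8);n,l,st,ce=cv2.connectedComponentsWithStats(b)
        k=l[200,200];pts=cv2.findNonZero((l==k).astype(np.uint8));R=cv2.minAreaRect(pts)
        print(th,gray[200,200],(m[:2]+(np.array(R[0])-199.5)*.06/399).round(4),np.array(R[1])*.15,R[2])
    
E
```

```text
[ 0.5705 -0.095   0.127 ] 0.0003
[ 0.5929 -0.1     0.1415] 0.0001
[ 0.5846 -0.1211  0.1418] 0.0001
[ 0.5623 -0.1136  0.1356] 0.0001
mean [ 0.5775531  -0.10741785  0.13644964]
[ 0.5776 -0.1048  0.143 ] [np.float64(0.0243), np.float64(0.0227), np.float64(0.0243), np.float64(0.0229)] [np.float64(-24.7), np.float64(-111.5), np.float64(155.7), np.float64(68.7)]
150 195 [ 0.5779 -0.1047] [23.28275986 23.102108  ] 67.06790161132812
165 195 [ 0.5779 -0.1049] [22.64213104 22.57099228] 67.01127624511719
180 195 [ 0.578  -0.1049] [22.12480316 21.92288589] 67.21759033203125
195 195 [ 0.5776 -0.1048] [59.85 59.85] 90.0
[ 0.5783 -0.1058  0.143 ] [np.float64(0.0222), np.float64(0.0226), np.float64(0.0232), np.float64(0.0216)] [np.float64(-21.6), np.float64(-111.4), np.float64(155.9), np.float64(66.3)]
150 198 [ 0.5781 -0.105 ] [23.52707291 22.68383331] 67.54845428466797
165 198 [ 0.5781 -0.1051] [22.83564835 22.21884384] 67.21759033203125
180 198 [ 0.5781 -0.1051] [22.30884018 21.75047836] 67.44275665283203
195 198 [ 0.578  -0.1052] [21.36737137 21.24941711] 67.77497100830078
```

>>> {"method": "drive_tool", "body": {
  "force": 40,
  "moves": [
    {"x":2.7,"y":3.2,"z":0,"rx":0,"ry":0,"rz":0.05,"fingers":-1},
    {"x":2.7,"y":3.2,"z":40,"rx":0,"ry":0,"rz":0.05,"fingers":-1},
    {"x":2.7,"y":3.2,"z":80,"rx":0,"ry":0,"rz":0.05,"fingers":-1},
    {"x":2.7,"y":3.2,"z":105,"rx":0,"ry":0,"rz":0.05,"fingers":-1},
    {"x":2.7,"y":3.2,"z":115,"rx":0,"ry":0,"rz":0.05,"fingers":-1},
    {"x":2.7,"y":3.2,"z":115,"rx":0,"ry":0,"rz":0.05,"fingers":-1},
    {"x":2.7,"y":3.2,"z":115,"rx":0,"ry":0,"rz":0.05,"fingers":1},
    {"x":2.7,"y":3.2,"z":115,"rx":0,"ry":0,"rz":0.05,"fingers":1},
    {"x":2.7,"y":3.2,"z":115,"rx":0,"ry":0,"rz":0.05,"fingers":1},
    {"x":2.7,"y":3.2,"z":115,"rx":0,"ry":0,"rz":0.05,"fingers":1},
    {"x":2.7,"y":3.2,"z":115,"rx":0,"ry":0,"rz":0.05,"fingers":1},
    {"x":2.7,"y":3.2,"z":115,"rx":0,"ry":0,"rz":0.05,"fingers":1}
  ]
}}

```text
time_s: 4.55
tool_pos: [0.5783, -0.1061, 0.1255]
tool_rot: [-180.0, -0.0, 67.1]
force: [-0.0, 0.8, 0.4]
grip_width: 0.0351
grasp_force: 0.0
```

>>> {"method": "drive_tool", "body": {
  "force": 40,
  "moves": [
    {"x":0,"y":0,"z":0,"rx":0,"ry":0,"rz":0,"fingers":1},
    {"x":0,"y":0,"z":0,"rx":0,"ry":0,"rz":0,"fingers":1},
    {"x":0,"y":0,"z":0,"rx":0,"ry":0,"rz":0,"fingers":1},
    {"x":0,"y":0,"z":0,"rx":0,"ry":0,"rz":0,"fingers":1}
  ]
}}

```text
time_s: 5.05
tool_pos: [0.5782, -0.1061, 0.1255]
tool_rot: [-180.0, -0.0, 67.1]
force: [0.1, 1.0, -0.8]
grip_width: 0.0235
grasp_force: 40.0
```

>>> {"method": "drive_tool", "body": {
  "moves": [
    {"x":0,"y":0,"z":-20,"rx":0,"ry":0,"rz":0,"fingers":1},
    {"x":0,"y":0,"z":-55,"rx":0,"ry":0,"rz":0,"fingers":1},
    {"x":0,"y":0,"z":-90,"rx":0,"ry":0,"rz":0,"fingers":1},
    {"x":0,"y":0,"z":-120,"rx":0,"ry":0,"rz":0,"fingers":1},
    {"x":40,"y":-40,"z":-120,"rx":0,"ry":0,"rz":0,"fingers":1},
    {"x":75,"y":-80,"z":-120,"rx":0,"ry":0,"rz":0,"fingers":1},
    {"x":110,"y":-120,"z":-120,"rx":0,"ry":0,"rz":0,"fingers":1},
    {"x":140,"y":-150,"z":-120,"rx":0,"ry":0,"rz":0,"fingers":1},
    {"x":140,"y":-150,"z":-120,"rx":0,"ry":0,"rz":0,"fingers":1},
    {"x":140,"y":-150,"z":-120,"rx":0,"ry":0,"rz":0,"fingers":1},
    {"x":140,"y":-150,"z":-120,"rx":0,"ry":0,"rz":0,"fingers":1}
  ]
}}

```text
time_s: 6.42
tool_pos: [0.495, 0.0796, 0.2459]
tool_rot: [180.0, 0.0, 67.0]
force: [-0.3, 0.2, -4.1]
grip_width: 0.0241
grasp_force: 40.0
```

```bash
python3 - <<'E'
from h import *
c=cap('wrist','w3'); o=sensors.get_obs(); print(o['tool_pos'],o['tool_rot'],o['force'],o['wrist_torque'],proj(c,np.array([.515,.2316,.11])))
E
```

```text
[0.49490463 0.0797281  0.24576196] [1.79980371e+02 4.73072869e-03 6.69873260e+01] [ 0.32900221  0.15232793 -3.90360286] [-0.06204937  0.08835418 -0.01419315] [211.17762812  31.44147887]
```

>>> {"method": "drive_tool", "body": {
  "moves": [
    {"x":30,"y":-40,"z":0,"rx":0,"ry":0,"rz":0,"fingers":1},
    {"x":50,"y":-70,"z":0,"rx":0,"ry":0,"rz":0,"fingers":1},
    {"x":50,"y":-70,"z":0,"rx":0,"ry":0,"rz":0,"fingers":1},
    {"x":50,"y":-70,"z":0,"rx":0,"ry":0,"rz":0,"fingers":1},
    {"x":50,"y":-70,"z":0,"rx":0,"ry":0,"rz":0,"fingers":1}
  ]
}}

```text
time_s: 7.1
tool_pos: [0.4502, 0.153, 0.2456]
tool_rot: [180.0, 0.0, 67.0]
force: [-0.4, 0.1, -5.3]
grip_width: 0.0236
grasp_force: 40.0
```

```bash
python3 - <<'E'
from h import *
a=load('w3');c=cap('wrist','w4'); o=sensors.get_obs(); print(o['tool_pos'],o['tool_rot'],o['force'],o['grip_width'],proj(c,np.array([.515,.2316,.11])))
im=[]
for k in(a,c):
    p=proj(k,np.array([.515,.2316,.11]));p=np.clip(np.round(p-65).astype(int),0,[382,254]);print(p);im.append(cv2.resize(k['image'][p[1]:p[1]+130,p[0]:p[0]+130],None,fx=3,fy=3,interpolation=cv2.INTER_CUBIC))
cv2.imwrite('pics/w34.png',np.hstack(im)[:,:,::-1])
E
```

```text
[0.45007716 0.1531947  0.24559461] [1.79987034e+02 4.26426263e-03 6.69924349e+01] [-0.73341271 -0.60753126 -4.96148954] 0.024026827343940734 [284.26931826  86.61352269]
[146   0]
[219  22]
```

View pics/w34.png

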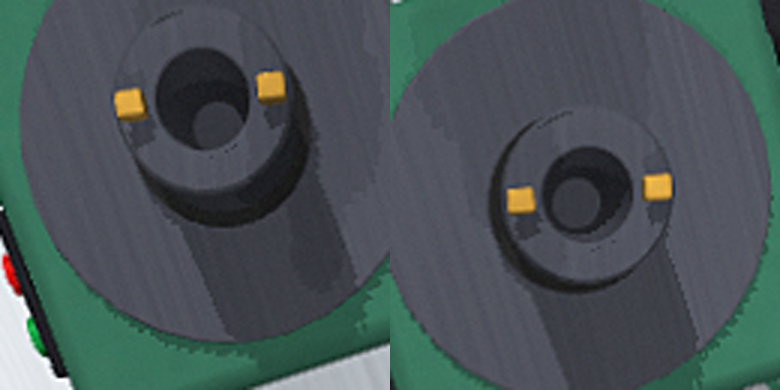

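The two brass dogs are at (130,103) and (271,86) in the left crop, and at (131,200) and (267,186) in the right crop. I'll segment and triangulate them.

```bash
python3 - <<'E'
from h import *
D=[]
for n in('w3','w4'):
    c=load(n);im=c['image'].astype(int)
    p=proj(c,np.array([.515,.2316,.11]));m=((im[...,0]-im[...,2]>70)&(im[...,0]>im[...,1]+15)).astype(np.uint8)
    M=np.zeros_like(m);y,x=int(p[1]),int(p[0]);M[max(0,y-40):y+40,x-40:x+40]=1;m*=M
    k,l,st,ce=cv2.connectedComponentsWithStats(m);r=[(st[i,4],ce[i],im[l==i][:,0].max()) for i in range(1,k) if st[i,4]>20];r.sort(key=lambda q:q[1][0])
    print([(q[0],q[1].round(2)) for q in r]); D.append([(c,*q[1]) for q in r])
    E=[onz(*q,.1115) for q in D[-1]];v=E[1]-E[0];print('z.1115',(E[0]+E[1])/2,np.linalg.norm(v),np.degrees(np.arctan2(v[1],v[0])))
X=[tri([D[0][i],D[1][i]]) for i in(0,1)];print(X);v=X[1][0]-X[0][0];print((X[0][0]+X[1][0])/2,np.linalg.norm(v),np.degrees(np.arctan2(v[1],v[0])))
E
```

```text
[(np.int32(80), array([188.5,  34. ])), (np.int32(80), array([235.85,  28.09]))]
z.1115 [0.51599266 0.23121527 0.1115    ] 0.0448709367493268 -17.04281090633688
[(np.int32(72), array([262.1 ,  88.39])), (np.int32(83), array([307.47,  83.95]))]
z.1115 [0.51544829 0.23179292 0.1115    ] 0.04438214567967408 -17.407376375147958
[(array([0.49433867, 0.2385145 , 0.10918642]), [np.float64(5.236261519714365e-05), np.float64(5.2362615197086244e-05)]), (array([0.53738292, 0.225268  , 0.10856914]), [np.float64(0.00021511299659873867), np.float64(0.0002151129965987591)])]
[0.5158608  0.23189125 0.10887778] 0.04504062681392748 -17.105310450904494
```

>>> {"method": "drive_tool", "body": {
  "moves": [
    {"x":40,"y":12,"z":0,"rx":0,"ry":0,"rz":-0.05,"fingers":1},
    {"x":80,"y":25,"z":0,"rx":0,"ry":0,"rz":-0.1,"fingers":1},
    {"x":96.7,"y":29.8,"z":0,"rx":0,"ry":0,"rz":-0.101,"fingers":1},
    {"x":96.7,"y":29.8,"z":0,"rx":0,"ry":0,"rz":-0.101,"fingers":1},
    {"x":96.7,"y":29.8,"z":15,"rx":0,"ry":0,"rz":-0.101,"fingers":1},
    {"x":96.7,"y":29.8,"z":30,"rx":0,"ry":0,"rz":-0.101,"fingers":1},
    {"x":96.7,"y":29.8,"z":40,"rx":0,"ry":0,"rz":-0.101,"fingers":1},
    {"x":96.7,"y":29.8,"z":48,"rx":0,"ry":0,"rz":-0.101,"fingers":1},
    {"x":96.7,"y":29.8,"z":48,"rx":0,"ry":0,"rz":-0.101,"fingers":1},
    {"x":96.7,"y":29.8,"z":48,"rx":0,"ry":0,"rz":-0.101,"fingers":1}
  ]
}}

```text
time_s: 8.4
tool_pos: [0.5147, 0.2322, 0.198]
tool_rot: [180.0, -0.0, 72.9]
force: [0.4, 0.1, -4.0]
grip_width: 0.0236
grasp_force: 40.0
```

```bash
python3 - <<'E'
from h import *
c=cap('top','t2'); c=cap('side','s2')
o=sensors.get_obs();print(o['tool_pos'],o['tool_rot'],o['force'],o['wrist_torque'])
t=load('top0');a=c
h=[]
for n,p in(('t2',np.array([.515,.2316,.15])),('s2',np.array([.515,.2316,.15]))):
    c=load(n);q=np.round(proj(c,p)-32).astype(int);print(q);h.append(cv2.resize(c['image'][q[1]:q[1]+65,q[0]:q[0]+65],None,fx=6,fy=6,interpolation=cv2.INTER_CUBIC))
cv2.imwrite('pics/ts.png',np.hstack(h)[:,:,::-1])
E
```

```text
[0.51482615 0.23215594 0.19816907] [ 1.79952101e+02 -5.25150199e-02  7.29262345e+01] [ 1.64067958  0.19881623 -4.1684929 ] [-0.10711374  0.03071922 -0.02123606]
[169 159]
[207 119]
```

View pics/ts.png

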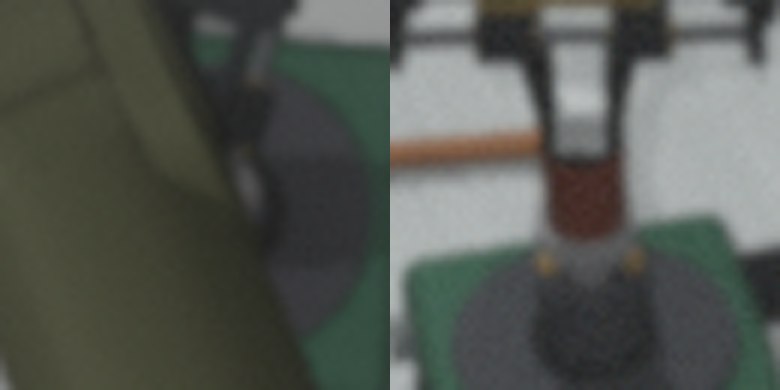

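The drum hangs upright in the side view, with its shank in the bore and the dogs just under the flange at (545,262) and (635,260).

>>> {"method": "drive_tool", "body": {
  "moves": [
    {"x":-1,"y":0.6,"z":4,"rx":0,"ry":0,"rz":0,"fingers":1},
    {"x":-1.2,"y":0.8,"z":8,"rx":0,"ry":0,"rz":0,"fingers":1},
    {"x":-1.2,"y":0.8,"z":11,"rx":0,"ry":0,"rz":0,"fingers":1},
    {"x":-1.2,"y":0.8,"z":13,"rx":0,"ry":0,"rz":0,"fingers":1},
    {"x":-1.2,"y":0.8,"z":13,"rx":0,"ry":0,"rz":0,"fingers":1}
  ]
}}

```text
time_s: 9.12
tool_pos: [0.5149, 0.2308, 0.1845]
tool_rot: [180.0, -0.0, 72.9]
force: [0.5, 0.3, -4.4]
grip_width: 0.0236
grasp_force: 40.0
```

>>> {"method": "drive_tool", "body": {
  "moves": [
    {"x":0,"y":0,"z":2,"rx":0,"ry":0,"rz":0,"fingers":1},
    {"x":0,"y":0,"z":4,"rx":0,"ry":0,"rz":0,"fingers":1},
    {"x":0,"y":0,"z":4,"rx":0,"ry":0,"rz":0,"fingers":1}
  ]
}}

```text
time_s: 9.5
tool_pos: [0.5151, 0.231, 0.1806]
tool_rot: [180.0, -0.1, 72.9]
force: [2.0, 1.5, -5.2]
grip_width: 0.024
grasp_force: 40.0
```

>>> {"method": "drive_tool", "body": {
  "moves": [
    {"x":0,"y":0,"z":1.5,"rx":0,"ry":0,"rz":0,"fingers":1},
    {"x":0,"y":0,"z":3,"rx":0,"ry":0,"rz":0,"fingers":1},
    {"x":0,"y":0,"z":3,"rx":0,"ry":0,"rz":0,"fingers":1}
  ]
}}

```text
time_s: 9.88
tool_pos: [0.5153, 0.2312, 0.1779]
tool_rot: [179.9, -0.1, 72.9]
force: [1.9, 3.7, -2.4]
grip_width: 0.0238
grasp_force: 40.0
```

>>> {"method": "drive_tool", "body": {
  "moves": [
    {"x":0.6,"y":0.2,"z":0.5,"rx":0,"ry":0,"rz":0,"fingers":1},
    {"x":0.6,"y":0.2,"z":1.5,"rx":0,"ry":0,"rz":0,"fingers":1},
    {"x":0.6,"y":0.2,"z":2,"rx":0,"ry":0,"rz":0,"fingers":1},
    {"x":0.6,"y":0.2,"z":2,"rx":0,"ry":0,"rz":0,"fingers":1}
  ]
}}

```text
time_s: 10.38
tool_pos: [0.5155, 0.2315, 0.1758]
tool_rot: [180.0, -0.1, 72.9]
force: [2.9, 3.2, -0.9]
grip_width: 0.0234
grasp_force: 40.0
```

>>> {"method": "drive_tool", "body": {
  "moves": [
    {"x":0.4,"y":0.3,"z":0.5,"rx":0,"ry":0,"rz":0,"fingers":1},
    {"x":0.4,"y":0.3,"z":1,"rx":0,"ry":0,"rz":0,"fingers":1},
    {"x":0.4,"y":0.3,"z":1,"rx":0,"ry":0,"rz":0,"fingers":1}
  ]
}}

```text
time_s: 10.75
tool_pos: [0.5156, 0.2316, 0.1755]
tool_rot: [-180.0, -0.0, 72.9]
force: [-0.4, 2.7, 4.9]
grip_width: 0.024
grasp_force: 40.0
```

>>> {"method": "drive_tool", "body": {
  "moves": [
    {"x":0.1,"y":0,"z":0.3,"rx":0,"ry":0,"rz":0,"fingers":1},
    {"x":0.1,"y":0,"z":0.6,"rx":0,"ry":0,"rz":0,"fingers":1},
    {"x":0.1,"y":0,"z":0.6,"rx":0,"ry":0,"rz":0,"fingers":1}
  ]
}}

```text
time_s: 11.12
tool_pos: [0.5157, 0.2316, 0.1755]
tool_rot: [-180.0, -0.1, 72.9]
force: [-1.2, 1.8, 8.0]
grip_width: 0.0238
grasp_force: 40.0
```

>>> {"method": "drive_tool", "body": {
  "moves": [
    {"x":0,"y":0,"z":0.6,"rx":0,"ry":0,"rz":0,"fingers":1},
    {"x":0,"y":0,"z":1.1,"rx":0,"ry":0,"rz":0,"fingers":1},
    {"x":0,"y":0,"z":1.1,"rx":0,"ry":0,"rz":0,"fingers":1},
    {"x":0,"y":0,"z":1.1,"rx":0,"ry":0,"rz":0,"fingers":1}
  ]
}}

```text
time_s: 11.62
tool_pos: [0.5157, 0.2316, 0.1755]
tool_rot: [-180.0, -0.1, 72.9]
force: [-3.8, 1.5, 12.6]
grip_width: 0.0238
grasp_force: 40.0
```

>>> {"method": "drive_tool", "body": {
  "moves": [
    {"x":0,"y":-0.2,"z":0.5,"rx":0,"ry":0,"rz":0,"fingers":1},
    {"x":0,"y":-0.2,"z":0.5,"rx":0,"ry":0,"rz":0,"fingers":1},
    {"x":0,"y":-0.2,"z":0.5,"rx":0,"ry":0,"rz":0,"fingers":1}
  ]
}}

```text
time_s: 12.0
tool_pos: [0.5156, 0.2316, 0.1755]
tool_rot: [180.0, -0.1, 72.9]
force: [-4.2, 1.4, 15.4]
grip_width: 0.0236
grasp_force: 40.0
```

>>> {"method": "drive_tool", "body": {
  "moves": [
    {"x":0,"y":0,"z":-1,"rx":0,"ry":0,"rz":0,"fingers":1},
    {"x":0,"y":0,"z":-2,"rx":0,"ry":0,"rz":0,"fingers":1},
    {"x":0,"y":0,"z":-2,"rx":0,"ry":0,"rz":0,"fingers":-1},
    {"x":0,"y":0,"z":-2,"rx":0,"ry":0,"rz":0,"fingers":-1},
    {"x":0,"y":0,"z":-2,"rx":0,"ry":0,"rz":0,"fingers":-1},
    {"x":0,"y":0,"z":-2,"rx":0,"ry":0,"rz":0,"fingers":-1},
    {"x":0,"y":0,"z":-2,"rx":0,"ry":0,"rz":0,"fingers":-1},
    {"x":0,"y":0,"z":-2,"rx":0,"ry":0,"rz":0,"fingers":-1},
    {"x":0,"y":0,"z":-20,"rx":0,"ry":0,"rz":0,"fingers":-1},
    {"x":0,"y":0,"z":-50,"rx":0,"ry":0,"rz":0,"fingers":-1},
    {"x":0,"y":0,"z":-90,"rx":0,"ry":0,"rz":0,"fingers":-1},
    {"x":0,"y":0,"z":-90,"rx":0,"ry":0,"rz":0,"fingers":-1},
    {"x":0,"y":0,"z":-90,"rx":0,"ry":0,"rz":0,"fingers":-1}
  ]
}}

```text
time_s: 13.62
tool_pos: [0.5154, 0.2315, 0.2629]
tool_rot: [180.0, -0.0, 72.9]
force: [-0.5, -0.5, -0.2]
grip_width: 0.0869
grasp_force: 0.0
```

```bash
python3 - <<'E'
from h import *
w=cap('wrist','w5');s=cap('side','s5');print(sensors.get_obs()['tool_pos'])
p=np.array([.5157,.2317,.15]);print(proj(w,p+[0,0,.043]),proj(s,p+[0,0,.043]))
q=np.round(proj(s,p)-32).astype(int)
cv2.imwrite('pics/end.png',np.hstack([w['image'][:288,64:448],cv2.resize(s['image'][q[1]:q[1]+65,q[0]:q[0]+65],(288,288),interpolation=cv2.INTER_CUBIC)])[:,:,::-1])
E
```

```text
[0.51491572 0.23133425 0.26160368]
[255.04707199 203.02353418] [238.85407775 140.13460406]
```

View pics/end.png

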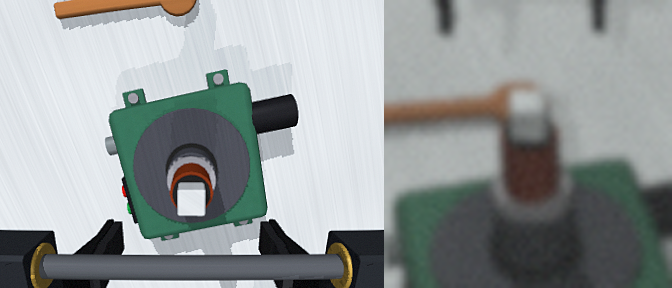

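The drum stands upright on the spindle, with the nut at about (191,199). The flange lies flat on the nose, no dogs are visible beneath it, and the gripper is clear.

```bash
python3 -c "
from h import *
print(workorder.sign_off())"
```

```text
the job is handed in; nothing more can be done
None
```

I fitted the brown drum to the sander: its slot is over the dogs, and it was pressed home with a 15–20 N push, released and left standing clear, then the job was handed in at about 14 s of the 61 s allowed; the blue and black drums and the spoon blank were not touched.

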